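# Snap the cap onto the clamped edge-paint jar

### The arm

A 6-joint arm with a two-finger parallel gripper is mounted at the origin on the work surface. World frame = base frame: x ahead of the robot, y to its left, z up, the work surface at z = 0. Lengths are in m, angles in rad, forces in N, time in s.
With the tool pointing down it reaches from about 0.425 to 0.925 m from the base axis. Payload 12.5 kg.
Tool frame: the origin (TCP) lies between the finger pads; the fingertips stand 22 mm ahead of it and the grasp point (between the pads) lies 3 mm ahead of it; y points along the fingers, z is the direction in which the jaws open and shut, and the axes are right-handed (so a half turn about y gives the same grasp; the last joint's range is limited). The gripper opens to 85 mm and grips with 20 to 120 N. Pads are 22 mm wide; open, the fingers measure 114 mm over their backs; the gripper's body (76 mm by 85 mm) begins 54 mm behind the grasp point. The pads swing forward as they close: fully open they stand 13 mm farther back than shut.
Start: joints at [-1.365, 0.491, 1.559, -0, 1.092, -0.106], TCP at [0.192, -0.595, 0.253] pointing down, gripper open.
Joint ranges: [-3.1, 3.1], [-0.84, 2.19], [0.05, 2.79], [-1.13, 4.28], [0.06, 2.93], [-2.69, 2.69]. Speed limits (rad/s): [2.22, 2.22, 2.79, 3.14, 3.14, 3.14].

### API

Orientations are given as a unit quaternion [x, y, z, w].
In Python, from workcell import get_state, grab_frame, close_job, silhouettes, place_of gives the robot as it stands. The module is installed in compiled form; this text tells all that it offers.
- The arm moves only by the tool arm_command, never from a script. Its argument "series" is a list of rows, each an object with "angular": the turn, a rotation vector about the tool's x, y, z in units of 0.5 rad (1.0 is 0.5 rad), a list of three; "travel": the shift along the tool's x, y, z in units of 0.75 m (1.0 is 0.75 m), a list of three; "fingers": the opening, from 0 (shut) to 1 (fully open). In form: [{"angular": [rx, ry, rz], "travel": [dx, dy, dz], "fingers": fingers}, ...]. A call has 1 to 12 rows; each row is the pose to reach, as a shift and turn from the pose measured when the call began, along the tool's axes at that moment; what a row does not reach only later rows make up. A row lasts 1/12 s, in which the tool goes at most 41.7 mm and 7.16 degrees, less where a joint would pass 70% of its speed; a pose out of reach is approached as far as the arm can. A call with a number of a shift or a turn outside -1 to 1 is refused whole. A call with a gripper value outside its range is refused whole. The fingers move at their own pace and stop on an object; "squeeze" is the grip in N (left out, the last holds). Time passes only in rows, so rows that repeat a pose let the fingers close. It gives the time, the measured TCP pose, the force and the opening at its end, in the units of the state.
- get_state(): the state, without advancing time (a new reading comes with each control period).
- grab_frame(name): name is "side" or "top"; returns a dict with "frame" (420x560x3 uint8, blue, green, red), "intrinsics" (3x3 intrinsics, pixels), "rvec" (rotation vector, rad) and "tvec" (3), from world to camera coordinates, as OpenCV has them. Camera axes: x right, y down, z forward; pixel columns grow to the right and rows downward; lengths in m; the calibration is good to about 2 mm. A picture is of the moment at which its call begins. There is no depth.
- close_job(): hands the job in, once; it reports no verdict.
Trained networks look in a picture, given as the dict that the camera call returned (one of the last four; its "shot" number tells which), for a name from the list of things; names that differ only in an ending like _2 or _b are one class to them, and where a whole thing is asked for, a point or a joint stands for the part that bears it (a point fixed in the world has none). Each returns a list of dicts, best first, with "confidence" (0 to 1); they miss things now and then, are a little off and sometimes report something else, mostly with a low value. They report only what shows in the picture. A call takes as long as a camera call.
- silhouettes(picture, name): "region" (420x560 bool, what is visible of it) and "at" ([row, column] in pixels, amid what is visible of it).
- place_of(picture, name): "at" ([row, column] in pixels: a listed point, or the origin of a listed thing).
The state is a dict: "time_s": time; "joints": joint angles; "joint_velocities": joint speeds; "joint_efforts": joint torques, N m; "ee_pos": TCP position; "orientation": TCP orientation; "wrist_force": force on the tool from outside, world axes, zero at the start; "torque": the same for the moment, N m; "finger_gap": finger opening in m.
Only numpy, scipy, OpenCV 4.12 (cv2) and the standard library are available. Lean on these libraries where they do the work, as an engineer would, in place of code of your own. Each camera call takes 0.05 s, during which the arm holds its last target. There are 200 camera calls.

### The job

On the leathercraft table, clamp the white jar by turning the black knob of its wooden holder clockwise until it clicks past its detent and stays there. Then put the loose tall snap cap over the jar's neck, press it straight down until it clicks home, and keep pressing after the click: finish with the fingers still on the cap, pushing it firmly down against the springy seal (well past first touching it). Leave the other things on the table where they are.

Things in the scene. Friction and masses are not known exactly. Their poses are not given: they have to be found in the camera images.
- knob (a joint): Turn of the holder's clamp knob in rad: 0 open, grows clockwise seen from above. A sprung over-centre detent (about 0.1 N m) lies at 0.6: let go short of it, the knob springs back to 0; past it, it clicks on by itself to its end stop at 1.3, clamped, and stays.
- knob_grip (a point): Point on the knob's vertical axis at the height to grip, 49 mm above the table. The knob is a black upright bar 42 mm long (along this x axis, which turns with the knob) and 14 mm wide, gripped across its width. The bar's top is 7 mm above this point; it reaches 25 mm below it, where a 44 mm disc 8 mm high and then a steel foot 68 mm across lie under it.
- jar_mouth (a point): Centre of the neck's rim of the white jar (54 mm across, fixed in the holder), 97 mm above the table, z up, y pointing away from the knob. The jar's shoulder is 35 mm below; the neck is 26 mm across, narrowing over its top 5 mm to 20 mm. Four sprung steel balls stand 4 mm out of the neck, centres 15 mm below this point. A black seal 16 mm across stands 3 mm proud of the rim.
- seal (a joint): How far the springy seal in the jar's mouth is pressed down, in m: 0 free, 5 N per mm; at 0.003 (15 N) the cap meets the hard rim. Clicked on and left free, the cap has its centre about 8 mm below jar_mouth and just touches the seal; pressed on to the hard rim, 11 mm below.
- cap_mid (a point): Centre, half-way up, of the loose snap cap: a grey cup 43 mm across, 30 mm tall, about 30 g, mouth down on the table, z up; roof 4 mm, inside 37 mm, with a bead 3 mm above the edge leaving 29.5 mm. Set on the neck it rests on the balls, this point 1 mm above jar_mouth; pushing it down 5 mm takes about 10 N, then the force drops and it clicks on. Bead, balls and neck are slippery.
- flat_lid_mid (a point): Centre of another lid, to be left alone: grey, wide and flat, 62 mm across and 14 mm tall.
- bobbin: Wooden bobbin, 34 mm across and 45 mm tall, to be left alone. Origin under its centre.
- beeswax: Light block 50 x 35 x 20 mm, to be left alone. Origin under its centre.
- bottle: Clear bottle 56 mm across and 150 mm tall with a yellow cap, to be left alone. Origin under its centre.
- mallet: Wooden mallet about 240 mm long lying on the table, to be left alone; x axis along the handle.
- awl: Awl about 150 mm long with a wooden handle lying on the table, to be left alone; x axis along it.
- mug: Blue mug 76 mm across and 90 mm tall, to be left alone. Origin under its centre.
- holder: The holder, fixed: a pale wooden plate 100 x 250 x 12 mm, long along its y. Origin under its centre. Jar axis at y = +73 mm, knob axis at y = -70 mm; a steel jaw 29 mm high beside the jar closes by 7 mm as the knob turns, against a steel stop 44 mm high beyond the jar.

How it is judged:
By the outcome, as a careful person would: the job done as asked, in the order asked, and still so for the second after the job is handed in, while the arm keeps its last pose, push and grip.
It also fails if it takes over 64 s, if anything falls off the work surface, if the arm or the gripper's body presses on something with over 40 N, if the wrist force passes 120 N, or if a joint passes its speed limit or range.

## Working session

There is one attempt and no reset: what is moved stays moved. The work goes in short steps, Python scripts to look and compute and a tool call to move; the robot and the scene stay as the last step left them, time stands still between calls to the robot, and variables do not carry over. Pictures are saved under pics/ and viewed, about 8 in all and at most 12, crops included, and the job is handed in when it is done.

Besides the shell and the picture viewer there is one more tool, called after "Emit:" as name(argument=value, ...), one argument or row to a line, values as JSON. arm_command: Moves the arm, as the interface text tells. Shifts and turns lie within -1 to 1; 1 stands for 0.75 m of shift or 0.5 rad of turn. Its arguments: {"type":"object","properties":{"series":{"type":"array","items":{"type":"object","properties":{"angular":{"type":"array","items":{"type":"number","minimum":-1,"maximum":1}},"travel":{"type":"array","items":{"type":"number","minimum":-1,"maximum":1}},"fingers":{"type":"number"}}}},"squeeze":{"type":"number"}},"required":["series"]}

```bash
mkdir -p pics; cat > h.py <<'E'
import numpy as np, cv2
from scipy.spatial.transform import Rotation as R
from workcell import get_state, grab_frame, close_job, silhouettes, place_of
def ray(p,at):
    M=cv2.Rodrigues(np.array(p['rvec'],float))[0]; t=np.array(p['tvec'],float).ravel()
    d=M.T@np.linalg.solve(np.array(p['intrinsics']),[at[1],at[0],1.]); return -M.T@t,d
def onz(p,at,z):
    c,d=ray(p,at); return c+d*(z-c[2])/d[2]
def tri(rs):
    A=np.zeros((3,3));b=np.zeros(3)
    for c,d in rs:
        d=d/np.linalg.norm(d);P=np.eye(3)-np.outer(d,d);A+=P;b+=P@c
    return np.linalg.solve(A,b)
def proj(p,X):
    q=cv2.projectPoints(np.array([X],float),np.array(p['rvec'],float),np.array(p['tvec'],float),np.array(p['intrinsics'],float),None)[0].ravel()
    return q
E
cat > a.py <<'E'
from h import *
np.set_printoptions(precision=4,suppress=True)
s=get_state();print(s)
P={n:grab_frame(n) for n in('side','top')}
for n in P:
    cv2.imwrite(f'pics/{n}0.png',P[n]['frame']); print(n,'cam',ray(P[n],[210,280])[0])
Z=dict(knob_grip=.049,jar_mouth=.097,cap_mid=.015,flat_lid_mid=.007,holder=0,bobbin=0,beeswax=0,bottle=0,mallet=.015,awl=.01,mug=0)
for k,z in Z.items():
    for n in P:
        for r in place_of(P[n],k)[:2]:
            print(k,n,round(r['confidence'],2),np.round(r['at'],1),onz(P[n],r['at'],z))
E
python3 a.py
```

```text
{'time_s': 0.0, 'joints': array([-1.3646,  0.4915,  1.5595, -0.    ,  1.0917, -0.1056]), 'joint_velocities': array([-0.0015,  0.001 , -0.0004,  0.    ,  0.0004,  0.0003]), 'joint_efforts': array([  0.0015, -61.8452, -26.1596,  -0.0002,   0.004 ,  -0.    ]), 'ee_pos': array([ 0.1917, -0.5946,  0.2527]), 'orientation': array([-0.1098,  0.6989, -0.6981,  0.1098]), 'wrist_force': array([-0.4289,  0.5441,  0.7283]), 'torque': array([ 0.0202, -0.0018,  0.0205]), 'finger_gap': 0.08541620225502419}
side cam [0.4753 0.7411 0.6153]
top cam [0.489  0.0858 0.8742]
knob_grip side 0.8 [190.2 316.6] [ 0.5424 -0.0649  0.049 ]
knob_grip top 0.51 [229.5 347.2] [ 0.5423 -0.0681  0.049 ]
jar_mouth side 0.87 [211.4 297.2] [0.5666 0.0848 0.097 ]
jar_mouth top 0.64 [218.5 277.8] [0.5636 0.0796 0.097 ]
jar_mouth top 0.48 [140.5 370.7] [ 0.7216 -0.1142  0.097 ]
cap_mid side 0.63 [161.7 351.9] [ 0.4664 -0.2671  0.015 ]
cap_mid side 0.61 [320.1 265.9] [0.5875 0.2976 0.015 ]
cap_mid top 0.73 [226.8 310.5] [0.5518 0.0067 0.015 ]
cap_mid top 0.64 [256.6 435.9] [ 0.4818 -0.2669  0.015 ]
flat_lid_mid side 0.8 [320.
[... 193 characters left out ...]
   ]
bobbin side 0.63 [151.7 303.2] [ 0.6103 -0.3241  0.    ]
bobbin top 0.52 [196.8 450.6] [ 0.6161 -0.315   0.    ]
beeswax side 0.83 [328.2 329.4] [0.4763 0.2827 0.    ]
beeswax top 0.58 [263.8 192.5] [0.4743 0.2709 0.    ]
bottle side 0.63 [271.8 195.3] [0.7571 0.1965 0.    ]
bottle top 0.59 [140.2 224.9] [0.7569 0.1982 0.    ]
mallet side 0.56 [183.2 240.1] [ 0.7442 -0.1093  0.015 ]
mallet top 0.84 [139.  370.5] [ 0.7497 -0.135   0.015 ]
awl side 0.78 [229.8 365.6] [0.4213 0.0131 0.01  ]
awl top 0.4 [231.1 347.6] [ 0.5412 -0.0761  0.01  ]
mug side 0.62 [383.  208.4] [0.6539 0.421  0.    ]
mug top 0.77 [186.  126.2] [0.653  0.4239 0.    ]
mug top 0.73 [261.  190.9] [0.4806 0.2745 0.    ]
```

View pics/top0.png

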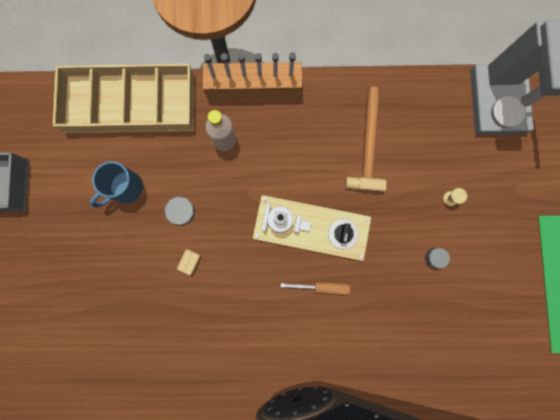

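View pics/side0.png

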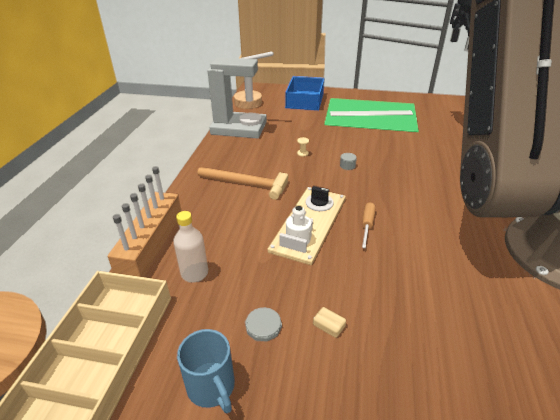

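The top picture shows the jar at (280,219), the knob at (343,233), the cap at (439,258) and the flat lid at (179,211). The side picture agrees. Next I'll refine the knob yaw, the holder and the cap.

```bash
cat > b.py <<'E'
from h import *
np.set_printoptions(precision=4,suppress=True)
P={n:grab_frame(n) for n in('side','top')}
T,S=P['top'],P['side']
for k,z in (('holder',.012),('cap_mid',.015),('knob',.049),('jar_mouth',.05),('knob_grip',.049)):
  for n in P:
    for r in silhouettes(P[n],k)[:2]:
        m=r['region']; ys,xs=np.nonzero(m)
        pts=np.array([onz(P[n],[y,x],z)[:2] for y,x in zip(ys,xs)],np.float32)
        print(k,n,round(r['confidence'],2),'at',np.round(r['at'],1),'area',m.sum(),'rect',cv2.minAreaRect(pts), 'mean',pts.mean(0))
for k in('knob_grip','jar_mouth','cap_mid'):
    a=[[r for r in place_of(P[n],k)] for n in P]
    for u in a[0][:2]:
        for v in a[1][:2]: print(k,tri([ray(S,u['at']),ray(T,v['at'])]))
f=T['frame'][205:265,315:375]; g=S['frame'][175:235,290:350]
cv2.imwrite('pics/knob.png',np.hstack([cv2.resize(f,(400,400),interpolation=cv2.INTER_CUBIC),cv2.resize(g,(400,400),interpolation=cv2.INTER_CUBIC)]))
E
python3 b.py
```

```text
holder side 0.55 at [225.8 308.1] area 3280 rect ((0.5480901002883911, 0.0011501163244247437), (0.27181077003479004, 0.10331258922815323), 77.5548324584961) mean [0.5508 0.0175]
holder top 0.61 at [226.9 309.8] area 5019 rect ((0.5508127212524414, 0.0027404725551605225), (0.25311702489852905, 0.10150924324989319), 77.81133270263672) mean [0.5501 0.0038]
holder top 0.6 at [149.5 373.9] area 1490 rect ((0.7531667947769165, -0.12275934964418411), (0.09013169258832932, 0.2446405440568924), 87.91199493408203) mean [ 0.7288 -0.1309]
cap_mid side 0.75 at [161.6 347.3] area 229 rect ((0.4787883162498474, -0.2703878581523895), (0.041336540132761, 0.08797178417444229), 2.58276104927063) mean [ 0.4779 -0.2694]
cap_mid side 0.3 at [321.8 263.8] area 966 rect ((0.5910855531692505, 0.30461883544921875), (0.06155083701014519, 0.0697418823838234), 23.840341567993164) mean [0.5909 0.3057]
cap_mid top 0.63 at [255.  436.8] area 433 rect ((0.4787878692150116, -0.26912304759025574), (0.05296392738819122, 0.043604835867881775), 89.09149932861328) mean [ 0.4787 -0.269 ]
knob side 0.68 at [194.1 317. ] are
[... 474 characters left out ...]
n [ 0.5349 -0.0591]
jar_mouth side 0.74 at [225.3 299.2] area 680 rect ((0.5663805603981018, 0.06366109102964401), (0.05378197506070137, 0.12616002559661865), 7.334666728973389) mean [0.5641 0.0662]
knob_grip side 0.79 at [197.3 321. ] area 302 rect ((0.5334101915359497, -0.043804820626974106), (0.03985913470387459, 0.07213055342435837), 5.48812198638916) mean [ 0.5329 -0.0438]
knob_grip top 0.84 at [233.  344.1] area 338 rect ((0.5361086130142212, -0.05996314808726311), (0.04037318751215935, 0.04484379664063454), 88.09656524658203) mean [ 0.5356 -0.0597]
knob_grip [ 0.5355 -0.0691  0.0501]
knob_grip [ 0.6212 -0.0331  0.0923]
jar_mouth [0.5668 0.071  0.0877]
cap_mid [ 0.4825 -0.265   0.0081]
```

View pics/knob.png

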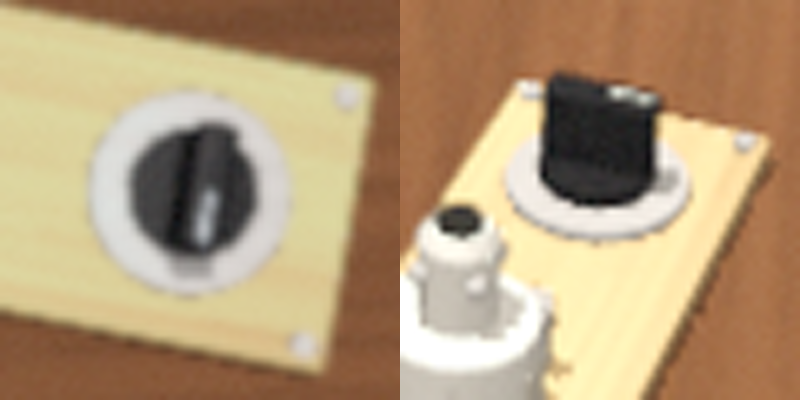

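The top crop shows the white foot centred near full-image pixel (343.5,234), with the bar running along the plate's short axis at a yaw of about -10°. I'll write a planning helper, then move above the knob.

```bash
cat >> h.py <<'E'
def plan(pos,jaw,s=None):
    """tool-frame travel (units) and angular (units) to TCP pos, tool down, jaw axis (tool z) at world angle jaw deg (mod 180)"""
    s=s or get_state(); Rc=R.from_quat(s['orientation'])
    out=[]
    for j in (jaw,jaw+180):
        a=np.radians(j); z=np.array([np.cos(a),np.sin(a),0]); y=np.array([0,0,-1.]); x=np.cross(y,z)
        Rt=R.from_matrix(np.stack([x,y,z],1)); out.append((Rc.inv()*Rt).as_rotvec())
    rv=min(out,key=np.linalg.norm)
    tr=Rc.inv().apply(np.array(pos)-s['ee_pos'])
    zc=Rc.apply([0,0,1]); print('jaw now',np.degrees(np.arctan2(zc[1],zc[0])).round(2),'approach',Rc.apply([0,1,0]).round(4),'xaxis',Rc.apply([1,0,0]).round(3))
    print('pos',s['ee_pos'].round(4),'F',s['wrist_force'].round(2),'T',s['torque'].round(3),'gap',round(s['finger_gap'],4),'t',s['time_s'],'j',np.round(s['joints'],2))
    print('travel',(tr/.75).round(4),'angular',(rv/.5).round(4))
E
python3 - <<'E'
from h import *
T=grab_frame('top')
print('foot centre',onz(T,[234,343.3],.018))
plan([.537,-.0655,.16],78)
E
```

```text
foot centre [ 0.53450764 -0.06487319  0.018     ]
jaw now -72.14 approach [ 0.e+00 -1.e-04 -1.e+00] xaxis [-0.952 -0.307  0.   ]
pos [ 0.1917 -0.5949  0.2533] F [ 0.39 -0.33 -0.15] T [ 0.005 -0.03  -0.039] gap 0.0857 t 2.15 j [-1.36  0.49  1.56 -0.    1.09 -0.11]
travel [-0.6547  0.1244 -0.5306] angular [-1.0000e-04  1.0424e+00 -0.0000e+00]
```

Emit:
arm_command(
  series=[
    {"angular": [0, -1, 0], "travel": [-0.655, 0.0, -0.53], "fingers": 0.6},
    {"angular": [0, -1, 0], "travel": [-0.655, 0.0, -0.53], "fingers": 0.6},
    {"angular": [0, -1, 0], "travel": [-0.655, 0.0, -0.53], "fingers": 0.6},
    {"angular": [0, -1, 0], "travel": [-0.655, 0.0, -0.53], "fingers": 0.6},
    {"angular": [0, -1, 0], "travel": [-0.655, 0.0, -0.53], "fingers": 0.6},
    {"angular": [0, -1, 0], "travel": [-0.655, 0.0, -0.53], "fingers": 0.6},
    {"angular": [0, -1, 0], "travel": [-0.655, 0.0, -0.53], "fingers": 0.6},
    {"angular": [0, -1, 0], "travel": [-0.655, 0.0, -0.53], "fingers": 0.6},
    {"angular": [0, -1, 0], "travel": [-0.655, 0.0, -0.53], "fingers": 0.6},
    {"angular": [0, -1, 0], "travel": [-0.655, 0.0, -0.53], "fingers": 0.6},
    {"angular": [0, -1, 0], "travel": [-0.655, 0.0, -0.53], "fingers": 0.6},
    {"angular": [0, -1, 0], "travel": [-0.655, 0.0, -0.53], "fingers": 0.6},
  ],
  squeeze=60,
)

```text
time_s: 3.15
ee_pos: [0.466, -0.1744, 0.2535]
orientation: [0.279, -0.649, 0.65, -0.279]
wrist_force: [1.5, -1.3, 0.2]
finger_gap: 0.051
```

Emit:
arm_command(
  series=[
    {"angular": [0, -1, 0], "travel": [0, 0, 0], "fingers": 0.6},
    {"angular": [0, -1, 0], "travel": [0, 0, 0], "fingers": 0.6},
    {"angular": [0, -1, 0], "travel": [0, 0, 0], "fingers": 0.6},
    {"angular": [0, -1, 0], "travel": [0, 0, 0], "fingers": 0.6},
  ],
)

```text
time_s: 3.48
ee_pos: [0.4662, -0.1739, 0.2537]
orientation: [0.433, -0.559, 0.559, -0.433]
wrist_force: [0.3, 0.5, -0.2]
finger_gap: 0.0516
```

Emit:
arm_command(
  series=[
    {"angular": [0, -1, 0], "travel": [0, 0, 0], "fingers": 0.6},
    {"angular": [0, -1, 0], "travel": [0, 0, 0], "fingers": 0.6},
    {"angular": [0, -1, 0], "travel": [0, 0, 0], "fingers": 0.6},
    {"angular": [0, -1, 0], "travel": [0, 0, 0], "fingers": 0.6},
  ],
)

```text
time_s: 3.82
ee_pos: [0.4662, -0.1739, 0.2538]
orientation: [-0.558, 0.434, -0.435, 0.558]
wrist_force: [0.8, -0.2, -0.4]
finger_gap: 0.0509
```

Emit:
arm_command(
  series=[
    {"angular": [0, -1, 0], "travel": [0, 0, 0], "fingers": 0.6},
    {"angular": [0, -1, 0], "travel": [0, 0, 0], "fingers": 0.6},
    {"angular": [0, -1, 0], "travel": [0, 0, 0], "fingers": 0.6},
    {"angular": [0, -1, 0], "travel": [0, 0, 0], "fingers": 0.6},
  ],
)

```text
time_s: 4.15
ee_pos: [0.4662, -0.1739, 0.2538]
orientation: [0.648, -0.283, 0.284, -0.648]
wrist_force: [-0.0, 0.9, 0.1]
finger_gap: 0.0515
```

```bash
python3 - <<'E'
from h import *
plan([.536,-.0655,.15],78)
E
```

```text
jaw now 42.8 approach [ 1.1e-03 -7.0e-04 -1.0e+00] xaxis [ 0.679 -0.734  0.001]
pos [ 0.4662 -0.1739  0.2538] F [-0.02  0.88  0.07] T [-0.018  0.048  0.017] gap 0.0515 t 4.15 j [-0.49  0.31  1.86 -0.    0.97 -1.24]
travel [-0.043   0.1385  0.1664] angular [ 1.0000e-04 -1.2287e+00  2.7000e-03]
```

Emit:
arm_command(
  series=[
    {"angular": [0, -1, 0], "travel": [-0.043, 0.1, 0.166], "fingers": 0.6},
    {"angular": [0, -1, 0], "travel": [-0.043, 0.1, 0.166], "fingers": 0.6},
    {"angular": [0, -1, 0], "travel": [-0.043, 0.138, 0.166], "fingers": 0.6},
    {"angular": [0, -1, 0], "travel": [-0.043, 0.138, 0.166], "fingers": 0.6},
    {"angular": [0, -1, 0], "travel": [-0.043, 0.138, 0.166], "fingers": 0.6},
  ],
)

```text
time_s: 4.57
ee_pos: [0.5358, -0.0622, 0.1454]
orientation: [-0.698, 0.112, -0.109, 0.699]
wrist_force: [-1.2, 1.5, -1.2]
finger_gap: 0.0513
```

```bash
python3 - <<'E'
from h import *
P={n:grab_frame(n) for n in('side','top')}
plan([.536,-.0655,.052],78)
f=P['side']['frame'][130:250,250:370]; g=P['top']['frame'][190:270,270:390]
cv2.imwrite('pics/k2.png',np.hstack([cv2.resize(f,(400,400)),cv2.resize(g,(400,267)) if 0 else cv2.copyMakeBorder(cv2.resize(g,(400,267)),0,133,0,0,0)]))
E
```

```text
jaw now 71.5 approach [-1.2e-03 -2.0e-04 -1.0e+00] xaxis [ 0.948 -0.317 -0.001]
pos [ 0.5357 -0.065   0.1494] F [ 0.27 -0.51  0.17] T [0.016 0.034 0.051] gap 0.0513 t 4.6667 j [-0.24  0.51  1.88 -0.    0.76 -1.49]
travel [ 0.0008  0.1299 -0.0004] angular [ 0.0011 -0.2269 -0.0022]
```

View pics/k2.png

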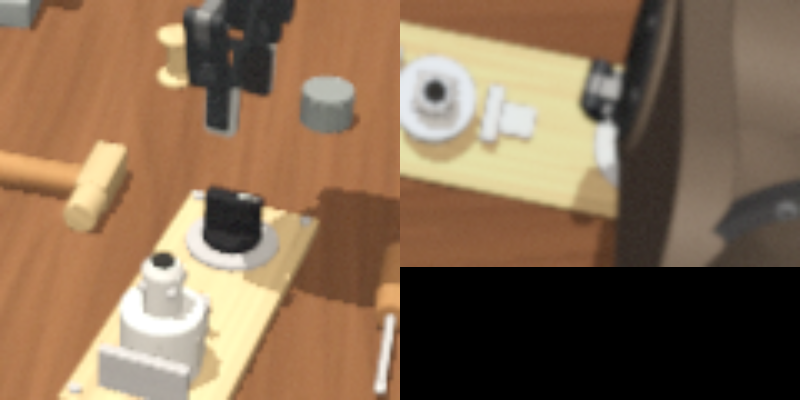

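The side view shows the fingers straddling the spot above the knob bar, with the near pad tip at about (317,168). Descending and gripping.

Emit:
arm_command(
  series=[
    {"angular": [0, -0.22, 0], "travel": [0.001, 0.04, 0], "fingers": 0.6},
    {"angular": [0, -0.22, 0], "travel": [0.001, 0.08, 0], "fingers": 0.6},
    {"angular": [0, -0.22, 0], "travel": [0.001, 0.11, 0], "fingers": 0.6},
    {"angular": [0, -0.22, 0], "travel": [0.001, 0.13, 0], "fingers": 0.6},
    {"angular": [0, -0.22, 0], "travel": [0.001, 0.13, 0], "fingers": 0.6},
    {"angular": [0, -0.22, 0], "travel": [0.001, 0.13, 0], "fingers": 0.3},
    {"angular": [0, -0.22, 0], "travel": [0.001, 0.13, 0], "fingers": 0.1},
    {"angular": [0, -0.22, 0], "travel": [0.001, 0.13, 0], "fingers": 0.1},
    {"angular": [0, -0.22, 0], "travel": [0.001, 0.13, 0], "fingers": 0.05},
    {"angular": [0, -0.22, 0], "travel": [0.001, 0.13, 0], "fingers": 0.05},
  ],
  squeeze=30,
)

```text
time_s: 5.5
ee_pos: [0.5369, -0.0659, 0.0537]
orientation: [0.703, -0.075, 0.076, -0.703]
wrist_force: [-2.5, -4.6, 7.5]
finger_gap: 0.0131
```

Emit:
arm_command(
  series=[
    {"angular": [0, 0, 0], "travel": [0, 0, 0], "fingers": 0.05},
    {"angular": [0, 0, 0], "travel": [0, 0, 0], "fingers": 0.05},
    {"angular": [0, 0, 0], "travel": [0, 0, 0], "fingers": 0.05},
  ],
)

```text
time_s: 5.75
ee_pos: [0.5368, -0.066, 0.0539]
orientation: [0.704, -0.075, 0.076, -0.703]
wrist_force: [0.2, -1.5, -9.1]
finger_gap: 0.0134
```

```bash
python3 - <<'E'
from h import *
plan([.536,-.0655,.052],78)
E
```

```text
jaw now 77.77 approach [ 0.0014 -0.0014 -1.    ] xaxis [ 0.977 -0.212  0.002]
pos [ 0.5368 -0.066   0.0539] F [ 0.25 -1.46 -9.09] T [-0.353 -0.018 -0.088] gap 0.0134 t 5.75 j [-0.24  0.66  1.94 -0.    0.55 -1.6 ]
travel [-0.0012  0.0025  0.0004] angular [ 0.0021 -0.008   0.0034]
```

Emit:
arm_command(
  series=[
    {"angular": [0, 0.2, 0], "travel": [0, 0, 0], "fingers": 0.05},
    {"angular": [0, 0.4, 0], "travel": [0, 0, 0], "fingers": 0.05},
    {"angular": [0, 0.6, 0], "travel": [0, 0, 0], "fingers": 0.05},
    {"angular": [0, 0.8, 0], "travel": [0, 0, 0], "fingers": 0.05},
    {"angular": [0, 1, 0], "travel": [0, 0, 0], "fingers": 0.05},
    {"angular": [0, 1, 0], "travel": [0, 0, 0], "fingers": 0.05},
  ],
  squeeze=40,
)

```text
time_s: 6.25
ee_pos: [0.5365, -0.0665, 0.0539]
orientation: [0.662, -0.248, 0.249, -0.661]
wrist_force: [-0.4, -7.4, -9.4]
finger_gap: 0.0131
```

```bash
python3 - <<'E'
from h import *
plan([.536,-.0655,.052],78)
E
```

```text
jaw now 48.78 approach [ 7.0e-04 -1.9e-03 -1.0e+00] xaxis [ 0.752 -0.659  0.002]
pos [ 0.5365 -0.0665  0.0539] F [-0.36 -7.45 -9.4 ] T [-1.33   0.273 -0.011] gap 0.0131 t 6.25 j [-0.24  0.66  1.94 -0.    0.55 -1.09]
travel [-0.0014  0.0025  0.0005] angular [ 0.0027 -1.02    0.003 ]
```

Emit:
arm_command(
  series=[
    {"angular": [0, 0.2, 0], "travel": [0.001, 0, -0.001], "fingers": 0.05},
    {"angular": [0, 0.4, 0], "travel": [0.001, 0, -0.001], "fingers": 0.05},
    {"angular": [0, 0.6, 0], "travel": [0.001, 0, -0.001], "fingers": 0.05},
    {"angular": [0, 0.8, 0], "travel": [0.001, 0, -0.001], "fingers": 0.05},
    {"angular": [0, 1, 0], "travel": [0.001, 0, -0.001], "fingers": 0.05},
    {"angular": [0, 1, 0], "travel": [0.001, 0, -0.001], "fingers": 0.05},
  ],
)

```text
time_s: 6.75
ee_pos: [0.536, -0.0671, 0.0539]
orientation: [0.579, -0.406, 0.406, -0.578]
wrist_force: [-1.5, 3.4, -7.7]
finger_gap: 0.0135
```

Emit:
arm_command(
  series=[
    {"angular": [0, 0.2, 0], "travel": [0, 0, 0], "fingers": 0.05},
    {"angular": [0, 0.4, 0], "travel": [0, 0, 0], "fingers": 0.05},
    {"angular": [0, 0.5, 0], "travel": [0, 0, 0], "fingers": 0.05},
    {"angular": [0, 0.5, 0], "travel": [0, 0, 0], "fingers": 0.05},
  ],
)

```text
time_s: 7.08
ee_pos: [0.5357, -0.0671, 0.0539]
orientation: [0.524, -0.475, 0.475, -0.523]
wrist_force: [-2.3, -0.0, -8.1]
finger_gap: 0.0129
```

```bash
python3 - <<'E'
from h import *
plan([.536,-.0655,.15],3.5)
E
```

```text
jaw now 5.6 approach [-0.0015 -0.0012 -1.    ] xaxis [ 0.098 -0.995  0.001]
pos [ 0.5357 -0.0671  0.0539] F [-2.26 -0.01 -8.07] T [-0.242  0.311 -0.093] gap 0.0129 t 7.0833 j [-0.25  0.66  1.94 -0.    0.55 -0.34]
travel [-0.002  -0.1282  0.0004] angular [0.0031 0.0732 0.0021]
```

Emit:
arm_command(
  series=[
    {"angular": [0, 0, 0], "travel": [0, 0, 0], "fingers": 0.5},
    {"angular": [0, 0, 0], "travel": [0, 0, 0], "fingers": 0.5},
    {"angular": [0, 0, 0], "travel": [0, 0, 0], "fingers": 0.5},
    {"angular": [0, 0, 0], "travel": [0, 0, 0], "fingers": 0.5},
    {"angular": [0, 0, 0], "travel": [0, -0.05, 0], "fingers": 0.7},
    {"angular": [0, 0, 0], "travel": [0, -0.1, 0], "fingers": 0.7},
    {"angular": [0, 0, 0], "travel": [0, -0.15, 0], "fingers": 0.8},
    {"angular": [0, 0, 0], "travel": [0, -0.15, 0], "fingers": 0.8},
  ],
)

```text
time_s: 7.75
ee_pos: [0.5382, -0.0674, 0.1728]
orientation: [-0.523, 0.472, -0.478, 0.525]
wrist_force: [0.6, -0.4, -0.1]
finger_gap: 0.0684
```

```bash
python3 - <<'E'
from h import *
np.set_printoptions(precision=4,suppress=True)
plan([.48,-.268,.12],3.5)
P={n:grab_frame(n) for n in('side','top')}
f=P['side']['frame'][140:240,270:370]; g=P['top']['frame'][190:290,380:480]
cv2.imwrite('pics/k3.png',np.hstack([cv2.resize(f,(400,400)),cv2.resize(g,(400,400))]))
E
```

```text
jaw now 5.67 approach [ 0.0081 -0.0036 -1.    ] xaxis [ 0.099 -0.995  0.004]
pos [ 0.5382 -0.0674  0.1728] F [ 0.56 -0.38 -0.06] T [ 0.009 -0.046 -0.005] gap 0.0684 t 7.75 j [-0.25  0.47  1.85 -0.    0.81 -0.34]
travel [ 0.2582  0.0708 -0.1041] angular [-0.0157  0.0757  0.0084]
```

View pics/k3.png

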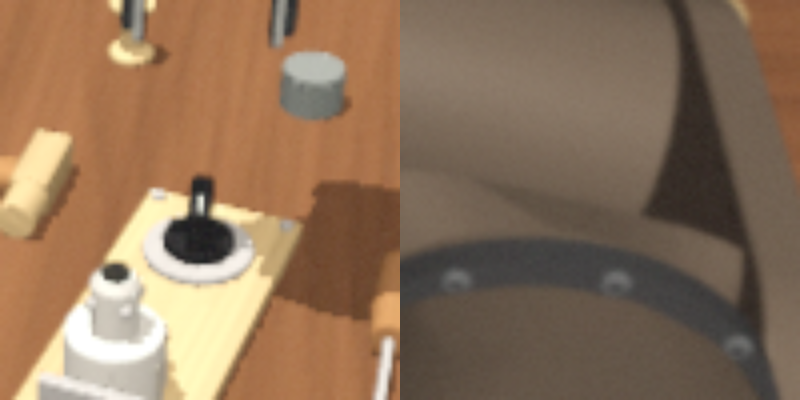

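The knob bar has turned about 74° and stays turned with the fingers off it. It now points nearly end-on to the side camera. Next is the cap, which both masks put at (0.479,-0.270).

Emit:
arm_command(
  series=[
    {"angular": [-0.015, 0, 0.008], "travel": [0.26, 0.0, -0.105], "fingers": 0.8},
    {"angular": [-0.015, 0, 0.008], "travel": [0.26, 0.0, -0.105], "fingers": 0.8},
    {"angular": [-0.015, 0, 0.008], "travel": [0.26, 0.02, -0.105], "fingers": 0.8},
    {"angular": [-0.015, 0, 0.008], "travel": [0.26, 0.04, -0.105], "fingers": 0.8},
    {"angular": [-0.015, 0, 0.008], "travel": [0.26, 0.07, -0.105], "fingers": 0.8},
    {"angular": [-0.015, 0, 0.008], "travel": [0.26, 0.07, -0.105], "fingers": 0.8},
    {"angular": [-0.015, 0, 0.008], "travel": [0.26, 0.07, -0.105], "fingers": 0.8},
    {"angular": [-0.015, 0, 0.008], "travel": [0.26, 0.07, -0.105], "fingers": 0.8},
  ],
)

```text
time_s: 8.52
ee_pos: [0.4768, -0.2687, 0.1146]
orientation: [0.525, -0.478, 0.472, -0.523]
wrist_force: [0.2, 0.0, 0.7]
finger_gap: 0.0684
```

```bash
python3 - <<'E'
from h import *
np.set_printoptions(precision=4,suppress=True)
plan([.479,-.2697,.024],5.7)
S=grab_frame('side')
for r in silhouettes(S,'cap_mid')[:1]:
    ys,xs=np.nonzero(r['region']); pts=np.array([onz(S,[y,x],.015)[:2] for y,x in zip(ys,xs)],np.float32); print(r['confidence'],pts.min(0),pts.max(0),(pts.min(0)+pts.max(0))/2)
E
```

```text
jaw now 5.59 approach [-0.008  0.003 -1.   ] xaxis [ 0.097 -0.995 -0.004]
pos [ 0.4768 -0.2687  0.1146] F [0.16 0.01 0.73] T [ 0.035 -0.015  0.008] gap 0.0684 t 8.5167 j [-0.63  0.57  1.88 -0.    0.7  -0.73]
travel [0.0021 0.1208 0.0038] angular [ 0.0154 -0.004  -0.0076]
0.57 [ 0.4577 -0.3143] [ 0.4999 -0.2272] [ 0.4788 -0.2707]
```

Emit:
arm_command(
  series=[
    {"angular": [0.015, 0, -0.008], "travel": [0.002, 0.03, 0.004], "fingers": 0.8},
    {"angular": [0.015, 0, -0.008], "travel": [0.002, 0.05, 0.004], "fingers": 0.8},
    {"angular": [0.015, 0, -0.008], "travel": [0.002, 0.05, 0.004], "fingers": 0.8},
    {"angular": [0.015, 0, -0.008], "travel": [0.002, 0.05, 0.004], "fingers": 0.8},
  ],
)

```text
time_s: 8.95
ee_pos: [0.481, -0.2678, 0.0788]
orientation: [0.525, -0.473, 0.475, -0.525]
wrist_force: [0.7, 0.4, 0.8]
finger_gap: 0.068
```

```bash
python3 - <<'E'
from h import *
plan([.479,-.2700,.024],5.7)
E
```

```text
jaw now 5.82 approach [ 0.0014 -0.0013 -1.    ] xaxis [ 0.101 -0.995  0.001]
pos [ 0.481  -0.2678  0.0788] F [0.74 0.4  0.82] T [ 0.017 -0.001  0.001] gap 0.068 t 8.95 j [-0.63  0.63  1.9  -0.    0.61 -0.73]
travel [ 0.0025  0.0731 -0.0031] angular [-0.0024  0.0041  0.0029]
```

Emit:
arm_command(
  series=[
    {"angular": [-0.002, 0, 0.003], "travel": [0.002, 0.03, -0.003], "fingers": 0.8},
    {"angular": [-0.002, 0, 0.003], "travel": [0.002, 0.055, -0.003], "fingers": 0.8},
    {"angular": [-0.002, 0, 0.003], "travel": [0.002, 0.072, -0.003], "fingers": 0.8},
    {"angular": [-0.002, 0, 0.003], "travel": [0.002, 0.072, -0.003], "fingers": 0.8},
    {"angular": [-0.002, 0, 0.003], "travel": [0.002, 0.072, -0.003], "fingers": 0.8},
  ],
)

```text
time_s: 9.37
ee_pos: [0.4795, -0.2693, 0.0257]
orientation: [-0.525, 0.474, -0.474, 0.525]
wrist_force: [1.0, -0.1, 0.7]
finger_gap: 0.0688
```

```bash
python3 - <<'E'
from h import *
plan([.479,-.2700,.024],5.7)
S=grab_frame('side')
cv2.imwrite('pics/c1.png',cv2.resize(S['frame'][110:190,290:400],(770,560)))
E
```

```text
jaw now 5.86 approach [ 6.e-04 -2.e-04 -1.e+00] xaxis [ 0.102 -0.995  0.   ]
pos [ 0.4795 -0.2693  0.0257] F [ 1.01 -0.11  0.65] T [-0.062  0.041 -0.036] gap 0.0688 t 9.3667 j [-0.63  0.72  1.92  0.    0.5  -0.73]
travel [ 0.0008  0.0023 -0.0008] angular [-0.0011  0.0055  0.0005]
```

View pics/c1.png

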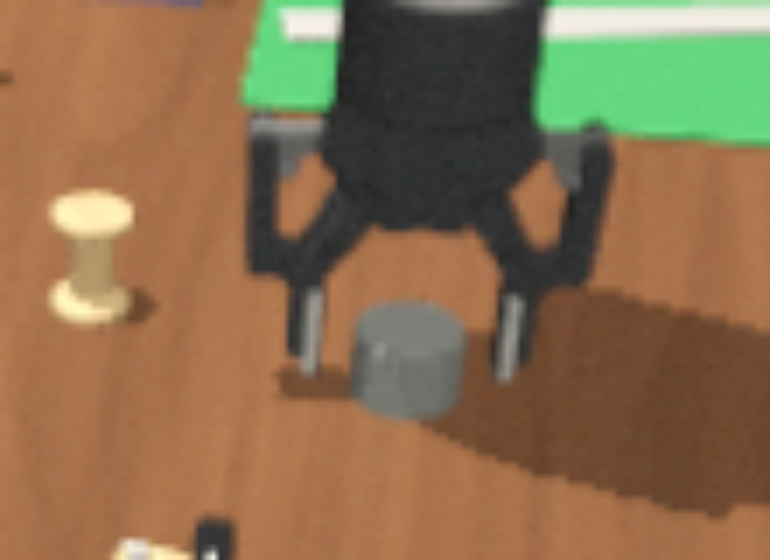

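The side view shows the cap centred between the open pads, at about (348,161) in the full image. Closing.

Emit:
arm_command(
  series=[
    {"angular": [0, 0, 0], "travel": [0.001, 0, -0.001], "fingers": 0.5},
    {"angular": [0, 0, 0], "travel": [0.001, 0, -0.001], "fingers": 0.4},
    {"angular": [0, 0, 0], "travel": [0.001, 0, -0.001], "fingers": 0.4},
    {"angular": [0, 0, 0], "travel": [0.001, 0, -0.001], "fingers": 0.4},
    {"angular": [0, 0, 0], "travel": [0.001, 0, -0.001], "fingers": 0.4},
  ],
  squeeze=60,
)

```text
time_s: 9.83
ee_pos: [0.4795, -0.2707, 0.0278]
orientation: [-0.525, 0.472, -0.475, 0.525]
wrist_force: [-1.5, 2.3, 13.5]
finger_gap: 0.0419
```

```bash
python3 - <<'E'
from h import *
plan([.4795,-.2700,.17],5.7)
E
```

```text
jaw now 5.86 approach [ 0.0033 -0.0022 -1.    ] xaxis [ 0.102 -0.995  0.003]
pos [ 0.4795 -0.2707  0.0278] F [-1.55  2.28 13.51] T [0.283 0.189 0.019] gap 0.0419 t 9.8333 j [-0.63  0.71  1.92  0.    0.5  -0.74]
travel [-0.0005 -0.1896  0.0006] angular [-0.0062  0.0055  0.005 ]
```

Emit:
arm_command(
  series=[
    {"angular": [-0.006, 0, 0.005], "travel": [0, -0.02, 0], "fingers": 0.4},
    {"angular": [-0.006, 0, 0.005], "travel": [0, -0.07, 0], "fingers": 0.4},
    {"angular": [-0.006, 0, 0.005], "travel": [0, -0.12, 0], "fingers": 0.4},
    {"angular": [-0.006, 0, 0.005], "travel": [0, -0.16, 0], "fingers": 0.4},
    {"angular": [-0.006, 0, 0.005], "travel": [0, -0.18, 0], "fingers": 0.4},
    {"angular": [-0.006, 0, 0.005], "travel": [0, -0.18, 0], "fingers": 0.4},
  ],
)

```text
time_s: 10.33
ee_pos: [0.4801, -0.2711, 0.1671]
orientation: [-0.525, 0.471, -0.476, 0.525]
wrist_force: [-0.0, 0.1, -0.7]
finger_gap: 0.0418
```

```bash
cat > seal.py <<'E'
from h import *
np.set_printoptions(precision=4,suppress=True)
def seal(p):
    u,v=proj(p,[.566,.076,.1]); u,v=int(u),int(v)
    g=p['frame'][v-12:v+13,u-12:u+13].max(2).astype(float)
    w=np.clip(110-g,0,None); n,l,st,c=cv2.connectedComponentsWithStats((w>0).astype(np.uint8))
    k=1+np.argmax(st[1:,4]); m=(l==k)*w; yy,xx=np.mgrid[v-12:v+13,u-12:u+13]
    return [(m*yy).sum()/m.sum(),(m*xx).sum()/m.sum()],st[k]
E
python3 - <<'E'
from seal import *
plan([.566,.075,.17],5.7)
P={n:grab_frame(n) for n in('side','top')}
rs=[]
for n in P:
    a,st=seal(P[n]); rs.append(ray(P[n],a)); print(n,a,st,onz(P[n],a,.1))
    for r in place_of(P[n],'jar_mouth')[:1]: print(r['confidence'],r['at'],onz(P[n],r['at'],.097))
print(tri(rs))
for n in P:
    for r in place_of(P[n],'knob_grip')[:1]: print('kg',n,onz(P[n],r['at'],.049))
cv2.imwrite('pics/g1.png',np.hstack([cv2.resize(P['side']['frame'][110:230,270:390],(400,400)),cv2.resize(P['top']['frame'][190:250,250:310],(400,400))]))
E
```

```text
jaw now 5.86 approach [ 0.0057 -0.004  -1.    ] xaxis [ 0.102 -0.995  0.005]
pos [ 0.4801 -0.2711  0.1671] F [-0.04  0.13 -0.66] T [-0.009 -0.005 -0.039] gap 0.0418 t 10.3333 j [-0.63  0.49  1.84  0.    0.81 -0.74]
travel [-0.4473 -0.0051  0.1611] angular [-0.0104  0.0056  0.0092]
side [np.float64(207.77579617834394), np.float64(298.39108280254777)] [10 11  6  4 22] [0.5656 0.0763 0.1   ]
0.66 [209.7, 299.2] [0.5635 0.0785 0.097 ]
top [np.float64(216.97135183527305), np.float64(280.10295434198747)] [11  9  5  6 26] [0.5663 0.0749 0.1   ]
0.88 [219.7, 277.0] [0.5612 0.0812 0.097 ]
[0.5661 0.0749 0.0989]
kg side [ 0.5299 -0.0701  0.049 ]
kg top [ 0.537  -0.0691  0.049 ]
```

View pics/g1.png

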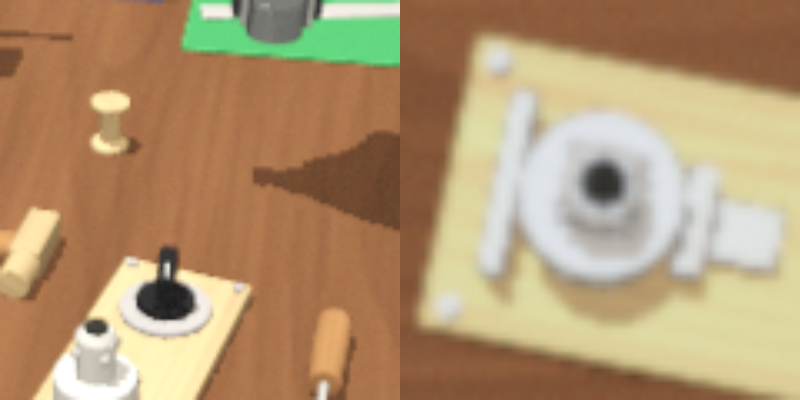

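The side view shows the cap held between the pads with the knob still turned, and the top view shows the jar between its two jaws. The seal blob puts the mouth at (0.566,0.075), z 0.099, which is consistent with the 97 mm rim plus 3 mm. Moving above the jar.

Emit:
arm_command(
  series=[
    {"angular": [-0.01, 0, 0.009], "travel": [-0.05, -0.005, 0.018], "fingers": 0.4},
    {"angular": [-0.01, 0, 0.009], "travel": [-0.1, -0.005, 0.036], "fingers": 0.4},
    {"angular": [-0.01, 0, 0.009], "travel": [-0.15, -0.005, 0.054], "fingers": 0.4},
    {"angular": [-0.01, 0, 0.009], "travel": [-0.2, -0.005, 0.072], "fingers": 0.4},
    {"angular": [-0.01, 0, 0.009], "travel": [-0.25, -0.005, 0.09], "fingers": 0.4},
    {"angular": [-0.01, 0, 0.009], "travel": [-0.3, -0.005, 0.108], "fingers": 0.4},
    {"angular": [-0.01, 0, 0.009], "travel": [-0.35, -0.005, 0.126], "fingers": 0.4},
    {"angular": [-0.01, 0, 0.009], "travel": [-0.4, -0.005, 0.144], "fingers": 0.4},
    {"angular": [-0.01, 0, 0.009], "travel": [-0.43, -0.005, 0.155], "fingers": 0.4},
    {"angular": [-0.01, 0, 0.009], "travel": [-0.447, -0.005, 0.161], "fingers": 0.4},
    {"angular": [-0.01, 0, 0.009], "travel": [-0.447, -0.005, 0.161], "fingers": 0.4},
    {"angular": [-0.01, 0, 0.009], "travel": [-0.447, -0.005, 0.161], "fingers": 0.4},
  ],
)

```text
time_s: 11.63
ee_pos: [0.5644, 0.0755, 0.165]
orientation: [0.526, -0.477, 0.47, -0.524]
wrist_force: [-0.2, 0.1, -0.2]
finger_gap: 0.0412
```

```bash
python3 - <<'E'
from h import *
np.set_printoptions(precision=4,suppress=True)
plan([.566,.075,.14],5.7)
P={n:grab_frame(n) for n in('side','top')}
s=get_state(); z=s['ee_pos'][2]-.0128
for n in P:
  for r in silhouettes(P[n],'cap_mid')[:2]:
    ys,xs=np.nonzero(r['region']); pts=np.array([onz(P[n],[y,x],z)[:2] for y,x in zip(ys,xs)],np.float32); print(n,r['confidence'],r['at'],pts.min(0),pts.max(0),(pts.min(0)+pts.max(0))/2)
cv2.imwrite('pics/j1.png',np.hstack([cv2.resize(P['side']['frame'][170:250,260:340],(400,400)),cv2.resize(P['top']['frame'][190:250,250:310],(400,400))]))
E
```

```text
jaw now 5.92 approach [-0.0084  0.005  -1.    ] xaxis [ 0.103 -0.995 -0.006]
pos [0.5644 0.0755 0.165 ] F [-0.24  0.08 -0.22] T [ 0.037 -0.027  0.036] gap 0.0412 t 11.6333 j [ 0.01  0.52  1.79  0.01  0.84 -0.09]
travel [0.0011 0.0333 0.0024] angular [ 0.0157  0.0075 -0.0116]
side 0.6 [187.5, 300.1] [0.5406 0.0335] [0.5874 0.1174] [0.564  0.0754]
side 0.18 [217.2, 366.0] [0.4187 0.1027] [0.4398 0.2261] [0.4292 0.1644]
```

View pics/j1.png

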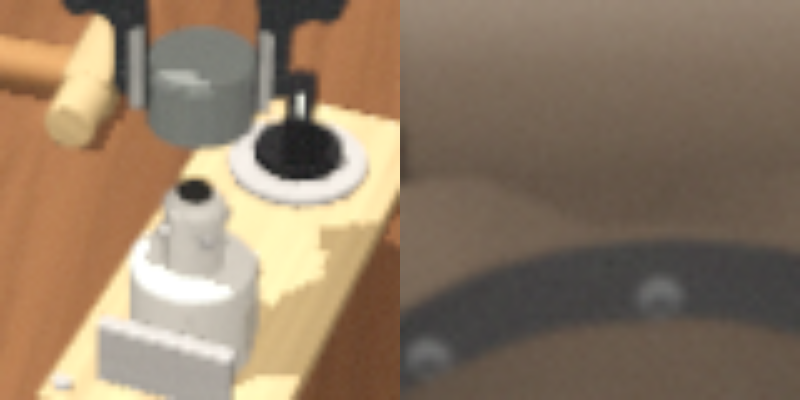

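The side view shows the cap level above the neck, with its roof centre at about (300,180) and the seal at (298,208). The arm hides the jar in the top view. The cap mask is centred on the TCP in x and y. Descending in small steps.

Emit:
arm_command(
  series=[
    {"angular": [0.012, 0, -0.009], "travel": [0.001, 0.02, 0.002], "fingers": 0.4},
    {"angular": [0.012, 0, -0.009], "travel": [0.001, 0.035, 0.002], "fingers": 0.4},
    {"angular": [0.012, 0, -0.009], "travel": [0.001, 0.045, 0.002], "fingers": 0.4},
    {"angular": [0.012, 0, -0.009], "travel": [0.001, 0.045, 0.002], "fingers": 0.4},
    {"angular": [0.012, 0, -0.009], "travel": [0.001, 0.045, 0.002], "fingers": 0.4},
  ],
  squeeze=80,
)

```text
time_s: 12.25
ee_pos: [0.5657, 0.0736, 0.1315]
orientation: [0.525, -0.475, 0.474, -0.524]
wrist_force: [1.1, 0.0, 0.0]
finger_gap: 0.041
```

```bash
python3 - <<'E'
from h import *
plan([.566,.075,.111],5.7)
E
```

```text
jaw now 5.73 approach [-0.0021  0.0012 -1.    ] xaxis [ 0.1   -0.995 -0.001]
pos [0.5657 0.0736 0.1315] F [1.09 0.01 0.  ] T [0.031 0.002 0.055] gap 0.041 t 12.25 j [ 0.01  0.57  1.81  0.    0.76 -0.09]
travel [-0.0018  0.0274  0.0006] angular [ 0.004   0.0011 -0.0029]
```

Emit:
arm_command(
  series=[
    {"angular": [0.002, 0, -0.001], "travel": [-0.002, 0.006, 0.0], "fingers": 0.4},
    {"angular": [0.002, 0, -0.001], "travel": [-0.002, 0.012, 0.0], "fingers": 0.4},
    {"angular": [0.002, 0, -0.001], "travel": [-0.002, 0.017, 0.0], "fingers": 0.4},
    {"angular": [0.002, 0, -0.001], "travel": [-0.002, 0.021, 0.0], "fingers": 0.4},
    {"angular": [0.002, 0, -0.001], "travel": [-0.002, 0.021, 0.0], "fingers": 0.4},
  ],
)

```text
time_s: 12.67
ee_pos: [0.5654, 0.0749, 0.1152]
orientation: [0.525, -0.475, 0.474, -0.524]
wrist_force: [0.8, -1.7, -1.4]
finger_gap: 0.0407
```

```bash
python3 - <<'E'
from h import *
plan([.566,.075,.111],5.7)
E
```

```text
jaw now 5.74 approach [-1.5e-03  6.0e-04 -1.0e+00] xaxis [ 0.1   -0.995 -0.001]
pos [0.5654 0.0749 0.1152] F [ 0.81 -1.72 -1.37] T [-0.302 -0.178 -0.049] gap 0.0407 t 12.6667 j [ 0.02  0.59  1.83  0.    0.73 -0.09]
travel [0.     0.0056 0.0008] angular [ 0.003   0.0015 -0.0015]
```

Emit:
arm_command(
  series=[
    {"angular": [0, 0, 0], "travel": [0, 0.002, 0.0], "fingers": 0.4},
    {"angular": [0, 0, 0], "travel": [0, 0.004, 0.0], "fingers": 0.4},
    {"angular": [0, 0, 0], "travel": [0, 0.006, 0.0], "fingers": 0.4},
    {"angular": [0, 0, 0], "travel": [0, 0.008, 0.0], "fingers": 0.4},
    {"angular": [0, 0, 0], "travel": [0, 0.008, 0.0], "fingers": 0.4},
  ],
)

```text
time_s: 13.08
ee_pos: [0.5661, 0.0746, 0.1099]
orientation: [-0.524, 0.474, -0.474, 0.525]
wrist_force: [1.4, -3.9, 9.2]
finger_gap: 0.0412
```

```bash
python3 - <<'E'
from h import *
plan([.566,.075,.1],5.7)
S=grab_frame('side')
cv2.imwrite('pics/j2.png',cv2.resize(S['frame'][170:250,260:340],(480,480),interpolation=cv2.INTER_CUBIC))
E
```

```text
jaw now 5.75 approach [ 4.e-04  1.e-04 -1.e+00] xaxis [ 0.1   -0.995 -0.   ]
pos [0.5661 0.0746 0.1099] F [ 1.43 -3.95  9.21] T [-0.925  0.015  0.006] gap 0.0412 t 13.0833 j [ 0.02  0.6   1.83  0.    0.71 -0.09]
travel [-0.0006  0.0133 -0.0001] angular [-0.0009  0.0019 -0.0001]
```

View pics/j2.png

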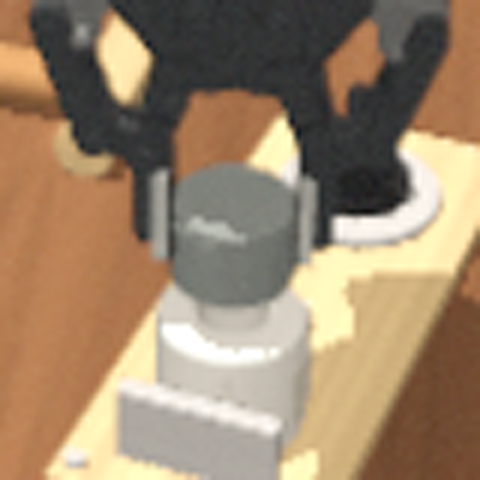

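The side view shows the cap seated level over the neck with the pads on both sides, and 9 N of upward resistance, which fits resting on the balls. Pressing on through the click.

Emit:
arm_command(
  series=[
    {"angular": [0, 0, 0], "travel": [0.001, 0.002, 0.0], "fingers": 0.4},
    {"angular": [0, 0, 0], "travel": [0.001, 0.004, 0.0], "fingers": 0.4},
    {"angular": [0, 0, 0], "travel": [0.001, 0.006, 0.0], "fingers": 0.4},
    {"angular": [0, 0, 0], "travel": [0.001, 0.006, 0.0], "fingers": 0.4},
  ],
)

```text
time_s: 13.47
ee_pos: [0.5658, 0.0737, 0.1049]
orientation: [0.525, -0.474, 0.474, -0.524]
wrist_force: [1.3, -1.8, -8.8]
finger_gap: 0.0409
```

Emit:
arm_command(
  series=[
    {"angular": [0, 0, 0], "travel": [0, 0.002, 0.0], "fingers": 0.4},
    {"angular": [0, 0, 0], "travel": [0, 0.003, 0.0], "fingers": 0.4},
    {"angular": [0, 0, 0], "travel": [0, 0.003, 0.0], "fingers": 0.4},
  ],
)

```text
time_s: 13.72
ee_pos: [0.5657, 0.0738, 0.1024]
orientation: [0.525, -0.475, 0.474, -0.524]
wrist_force: [1.1, -1.7, -2.8]
finger_gap: 0.0411
```

```bash
python3 - <<'E'
from h import *
plan([.566,.075,.1],5.7)
E
```

```text
jaw now 5.75 approach [-1.e-03  1.e-04 -1.e+00] xaxis [ 0.1   -0.995 -0.   ]
pos [0.5657 0.0738 0.1024] F [ 1.06 -1.69 -2.8 ] T [-0.176 -0.117  0.021] gap 0.0411 t 13.7167 j [ 0.01  0.61  1.83  0.    0.7  -0.09]
travel [-0.0016  0.0032  0.0005] angular [ 0.002   0.0017 -0.0004]
```

The force dropped and reversed, so the cap has clicked on. Now pressing against the seal.

Emit:
arm_command(
  series=[
    {"angular": [0, 0, 0], "travel": [0, 0.001, 0.0], "fingers": 0.4},
    {"angular": [0, 0, 0], "travel": [0, 0.002, 0.0], "fingers": 0.4},
    {"angular": [0, 0, 0], "travel": [0, 0.003, 0.0], "fingers": 0.4},
    {"angular": [0, 0, 0], "travel": [0, 0.004, 0.0], "fingers": 0.4},
    {"angular": [0, 0, 0], "travel": [0, 0.004, 0.0], "fingers": 0.4},
  ],
)

```text
time_s: 14.13
ee_pos: [0.5659, 0.0739, 0.1002]
orientation: [-0.524, 0.474, -0.474, 0.525]
wrist_force: [-2.2, -1.3, 9.6]
finger_gap: 0.0412
```

Emit:
arm_command(
  series=[
    {"angular": [0, 0, 0], "travel": [0, 0.001, 0.0], "fingers": 0.4},
    {"angular": [0, 0, 0], "travel": [0, 0.002, 0.0], "fingers": 0.4},
    {"angular": [0, 0, 0], "travel": [0, 0.002, 0.0], "fingers": 0.4},
  ],
)

```text
time_s: 14.38
ee_pos: [0.5659, 0.0739, 0.0997]
orientation: [-0.524, 0.474, -0.474, 0.525]
wrist_force: [-3.4, -0.9, 11.3]
finger_gap: 0.0408
```

Emit:
arm_command(
  series=[
    {"angular": [0, 0, 0], "travel": [0, 0.002, 0.0], "fingers": 0.4},
    {"angular": [0, 0, 0], "travel": [0, 0.003, 0.0], "fingers": 0.4},
    {"angular": [0, 0, 0], "travel": [0, 0.004, 0.0], "fingers": 0.4},
    {"angular": [0, 0, 0], "travel": [0, 0.004, 0.0], "fingers": 0.4},
    {"angular": [0, 0, 0], "travel": [0, 0.004, 0.0], "fingers": 0.4},
  ],
)

```text
time_s: 14.8
ee_pos: [0.5663, 0.074, 0.0992]
orientation: [-0.524, 0.473, -0.475, 0.525]
wrist_force: [-8.7, -1.7, 28.6]
finger_gap: 0.0407
```

```bash
python3 - <<'E'
from h import *
np.set_printoptions(precision=4,suppress=True)
P={n:grab_frame(n) for n in('side','top')}
for _ in range(4): grab_frame('side')
plan([.566,.074,.099],5.7)
S=grab_frame('side')
for r in silhouettes(S,'cap_mid')[:1]:
    ys,xs=np.nonzero(r['region']); pts=np.array([onz(S,[y,x],.086)[:2] for y,x in zip(ys,xs)],np.float32); print(r['confidence'],(pts.min(0)+pts.max(0))/2)
cv2.imwrite('pics/f.png',cv2.resize(S['frame'][130:270,220:400],(720,560),interpolation=cv2.INTER_CUBIC))
E
```

```text
jaw now 5.77 approach [ 0.0032  0.0001 -1.    ] xaxis [ 0.101 -0.995  0.   ]
pos [0.5663 0.0739 0.0992] F [-7.86 -1.32 27.75] T [-0.216  1.293 -0.073] gap 0.041 t 15.1 j [ 0.01  0.61  1.84  0.    0.69 -0.09]
travel [-0.0001  0.0003 -0.0004] angular [-0.0065  0.0024  0.0005]
0.9 [0.5663 0.0714]
```

View pics/f.png

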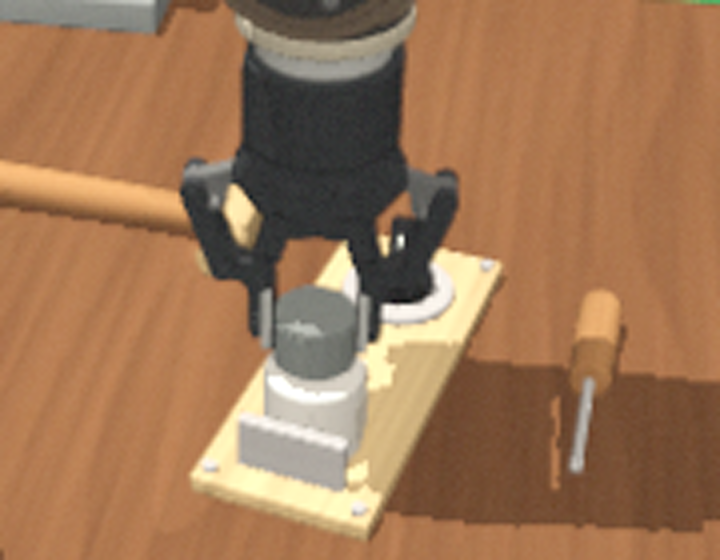

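The picture shows the cap down level on the jar, with its roof at about (299,205) and the pads still on it. The knob is still turned, and the awl and mallet haven't moved. The force holds steady at about 28 N. Handing in.

```bash
python3 -c "
from h import *
print(close_job())"
```

```text
the job is handed in; nothing more can be done
None
```

The job is done and handed in at about 15 s of the 64 s allowed. No verdict was reported.

- **Knob:** I turned it clockwise by about 1.26 rad, well past the detent, and let go. It stayed turned in every picture after that, including the last, and the jaw stood against the jar.
- **Cap:** I set it over the neck and pushed it straight down. Resistance was about 9 N, then the force dropped and reversed, which I took as the click.
- **Final push:** I kept pressing a further 3.2 mm against the seal. At hand-in the fingers still gripped the cap at an 80 N setting and pushed down with a steady 28 N. That is above the 15 N at which the cap meets the hard rim, so the seal should be fully compressed.

**Checks that disagreed or were incomplete:**
- The place network put the jar mouth up to 10 mm off in some views. I used the seal's position from both cameras instead, and the cap went on.
- At the end there is a sideways force of about 8 N on the wrist.
- The arm hid the jar from the top camera during the fit, so those checks rest on the side view and the forces.
- The awl and mallet are unmoved in the last picture. I did not re-measure the other loose items, but the arm felt no contact with them.

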